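Flag the hand-over station and present the filled vessel

TASK

A filled vessel is due at the hand-over station: first flag the station by hanging the steel tag by its hole on the station's peg and letting go of it. Then lift the two identical steel vessels one after the other a few centimetres clear of their stand to feel which is heavier, and see that the lighter one ends standing upright on a pad of that stand. Finish while still holding the heavier one in the gripper, upright and still, over the station's dish and about 10 cm above it - do not put it down; do not knock over the vessels or shift the glassware and torch standing around.

Things in the scene. Friction and masses are not known exactly. Their poses are not given: they have to be found in the camera images.
- vessel_1_center (a point): Point on the axis, half-way up, of a plain closed steel vessel: upright cylinder 44 mm across, 90 mm tall, fine groove 55 mm up, loose on one pad of the stand (point 61 mm above the table); looks just like the other. z up. One vessel is filled, 420 to 580 g in all, the other nearly empty, 210 to 290 g; which is which varies and can only be felt as weight. Inside, the fill has about 1 mm play.
- vessel_2_center (a point): Point on the axis, half-way up, of a plain closed steel vessel: upright cylinder 44 mm across, 90 mm tall, fine groove 55 mm up, loose on one pad of the stand (point 61 mm above the table); looks just like the other. z up. One vessel is filled, 420 to 580 g in all, the other nearly empty, 210 to 290 g; which is which varies and can only be felt as weight. Inside, the fill has about 1 mm play.
- pad_left (a point): Centre of the top face of one round rubber pad (60 mm across, 16 mm above the table) of the fixed aluminium stand (plate 110 x 230 mm, 10 mm thick). The two pads are 130 mm apart along the stand's y axis, this one on the +y side. Axes: z up, y along the line of pads.
- pad_right (a point): The same for the other pad, on the stand's -y side.
- tag_center (a point): Centre, half-way up, of the upright steel tag: plate 6 mm thick (x = its normal), 112 mm tall (z up), 60 mm wide (y) over the lower 75 mm, above that a tongue 30 mm wide to grip from above across its thickness; 140 g. Starts loose in a slot 20 mm deep, 8 mm wide, in a fixed grey block 50 x 84 x 28 mm, its underside 8 mm above the table. May be hung either way round.
- tag_hole (a point): Centre of the tag's round through hole, 24 mm in diameter, 57 mm above the tag's underside and 55 mm below its top. Axes as the tag's: x along the hole.
- peg_mid (a point): Mid-way along the station's level steel peg, on its axis: 8 mm thick, 130 mm above the table, pointing along this frame's -x, roughly to the robot. 37 mm to +x is its post (16 mm thick, top at 138 mm); 35 mm to -x the peg bends up, its tip ending 43 mm out and 140 mm above the table at its highest. z up. A hung tag's hole centre is about 8 mm below the peg's axis.
- dish (a point): Centre of the inner floor (14 mm above the table) of the shallow white dish, 100 mm across, rim 24 mm above the table, fixed on the same grey base plate (130 x 280 x 10 mm) as the peg's post: 155 mm from the peg's line, towards +y of peg_mid's frame.
- amber_bottle: Bystander to leave alone: amber glass bottle, 54 mm across, 110 mm tall. Origin at the centre of its underside.
- green_bottle: Bystander to leave alone: green glass bottle, 48 mm across, 100 mm tall. Origin at the centre of its underside.
- vial_a: Bystander to leave alone: small glass vial with blue cap, 22 mm across, 45 mm tall. Origin at the centre of its underside.
- vial_b: Bystander to leave alone: small glass vial with blue cap, 22 mm across, 45 mm tall. Origin at the centre of its underside.
- beaker: Bystander to leave alone: glass beaker, 70 mm across, 85 mm tall. Origin at the centre of its underside.
- torch: Bystander to leave alone: orange plastic torch standing on end, 34 mm across, 130 mm tall. Origin at the centre of its underside.

How it is judged:
By the outcome, as a careful person would: the job done as asked, in the order asked, and still so for the second after the job is handed in, while the arm keeps its last pose, push and grip.
It also fails if it takes over 72 s, if anything falls off the work surface, if the arm or the gripper's body presses on something with over 40 N, if the wrist force passes 120 N, or if a joint passes its speed limit or range.

ROBOT

A 6-joint arm with a two-finger parallel gripper is mounted at the origin on the work surface. World frame = base frame: x ahead of the robot, y to its left, z up, the work surface at z = 0. Lengths are in m, angles in degrees, forces in N, time in s.
With the tool pointing down it reaches from about 0.3 to 0.75 m from the base axis. Payload 8.5 kg.
Tool frame: the origin (TCP) lies at the very end of the fingers, on their centre line; the grasp point (between the pads) lies 19 mm behind it; z points along the fingers, y is the direction in which the jaws open and shut (so a half turn about z gives the same grasp; the last joint's range is limited). The gripper opens to 85 mm and grips with 20 to 120 N. Pads are 22 mm wide; open, the fingers measure 114 mm over their backs; the gripper's body (76 mm by 85 mm) begins 54 mm behind the grasp point. The pads swing forward as they close: fully open they stand 13 mm farther back than shut.
Start: joints at [-85.846, 21.807, 74.336, -0, 83.858, -12.336], TCP at [0.156, -0.527, 0.231] pointing down, gripper open.
Joint ranges: [-178.18, 178.18], [-50.72, 133.34], [12.68, 142.11], [-81.47, 261.47], [9.98, 163.14], [-165.26, 165.26]. Speed limits (degrees/s): [136.94, 136.94, 180, 180, 180, 180].

INTERFACE

Orientations are given as a 3x3 rotation matrix whose columns are the frame's x, y, z axes.
In Python, from rig import status, vision, env gives the robot as it stands.
- The arm moves only by the tool send_rows, never from a script. Its argument "targets" is a list of rows, each a list of 7 numbers: the shift along the tool's x, y, z in units of 50 mm (1.0 is 50 mm), then the turn, a rotation vector about the tool's x, y, z in units of 8 degrees (1.0 is 8 degrees), then the finger opening in mm, from 0 to 85.4. A call has 1 to 5 rows; each row is the pose to reach, as a shift and turn from the pose commanded when the call began, along the tool's axes at that moment; what a row does not reach only later rows make up. A row lasts 1/8 s, in which the tool goes at most 62.5 mm and 10.7 degrees, less where a joint would pass 70% of its speed; a pose out of reach is approached as far as the arm can. A call with a gripper value outside its range is refused whole. The fingers move at their own pace and stop on an object; "grip_force" is the grip in N (left out, the last holds). Time passes only in rows, so rows that repeat a pose let the fingers close. It gives the time, the measured TCP pose, the force and the opening at its end, in the units of the state.
- status.observe(): the state, without advancing time (a new reading comes with each control period).
- vision.get_image(name): name is "scene" or "top" or "wrist"; returns (picture, depth): 480x640x3 uint8, red, green, blue; 480x640 float32, m along the optical axis (not along the pixel's ray), 0 where there is no reading.
- vision.camera_model(name): a dict with "camera_matrix" (3x3 intrinsics, pixels), "view" (4x4, takes a point from world to camera coordinates); the wrist camera has in their place "T_tool_cam" (4x4, takes a point from camera to tool coordinates, whose origin is the TCP and whose axes are the flange's). Camera axes: x right, y down, z forward; pixel columns grow to the right and rows downward; lengths in m; the calibration is good to about 2 mm. The wrist camera is an equidistant fisheye: a pixel r from the principal point sees the ray r / f radians off the axis. A picture is of the moment at which its call begins: read the wrist's pose just before it. camera_model takes no time and is no camera call.
- env.close_job(): hands the job in, once; it reports no verdict.
Trained networks look in the newest picture that a camera, given by its name, has taken for a name from the list of things; names that differ only in an ending like _2 or _b are one class to them, and where a whole thing is asked for, a point or a joint stands for the part that bears it (a point fixed in the world has none). Each returns a list of dicts, best first, with "p" (0 to 1); they miss things now and then, are a little off and sometimes report something else, mostly with a low value. They report only what shows in the picture. A call takes as long as a camera call.
- vision.masks_of(camera, label): "pixels" (480x640 bool, what is visible of it) and "extent" ([left, top, right, bottom] in pixels, round what is visible of it).
The state is a dict: "time_s": time; "q": joint angles; "qvel": joint speeds; "joint_efforts": joint torques, N m; "position": TCP position; "tool_rot": TCP orientation; "ft_force": force on the tool from outside, world axes, zero at the start; "wrist_torque": the same for the moment, N m; "grip_width": finger opening in m.
Only numpy, scipy, OpenCV 4.12 (cv2) and the standard library are available. Lean on these libraries where they do the work, as an engineer would, in place of code of your own. Each camera call takes 0.05 s, during which the arm holds its last target.

## Working session

There is one attempt and no reset: what is moved stays moved. The work goes in short steps, Python scripts to look and compute and a tool call to move; the robot and the scene stay as the last step left them, time stands still between calls to the robot, and variables do not carry over. Pictures are saved under pics/ and viewed, and the job is handed in when it is done.

Besides the shell and the picture viewer there is one more tool, called after ">>>" by a JSON object that holds its "api" and its "payload". send_rows: Moves the arm, as the interface text tells. Its arguments: {"type":"object","properties":{"targets":{"type":"array","items":{"type":"array","items":{"type":"number"}}},"grip_force":{"type":"number"}},"required":["targets"]}

```bash
ls; mkdir -p pics; cat > h.py <<'E'
from rig import status, vision, env
import numpy as np, cv2
def snap(n,fn):
    im,d=vision.get_image(n); cv2.imwrite('pics/'+fn,im[:,:,::-1]); np.savez('pics/'+fn+'.npz',im=im,d=d); return im,d
def deproj(n,d,mask=None):
    m=vision.camera_model(n);K=np.array(m['camera_matrix']);V=np.array(m['view'])
    v,u=np.nonzero((d>0)&(mask if mask is not None else True))
    z=d[v,u]; P=np.stack([(u-K[0,2])/K[0,0]*z,(v-K[1,2])/K[1,1]*z,z],1)
    return (P-V[:3,3])@V[:3,:3]
E
python3 - <<'E'
from h import *
s=status.observe();print(s)
snap('scene','scene0.png');snap('top','top0.png')
for n in('scene','top','wrist'):print(vision.camera_model(n))
E
```

```text
pics
{'time_s': 0.0, 'q': array([-8.58444954e+01,  2.18422332e+01,  7.43842497e+01, -8.37108342e-04,
        8.38595871e+01, -1.23347665e+01]), 'qvel': array([ 0.01523535, -0.01857767,  0.01367709, -0.00119349,  0.08265813,
       -0.06659459]), 'joint_efforts': array([ 2.34229119e-03, -4.48455083e+01, -2.31277514e+01, -7.17916078e-05,
        4.78759466e-03, -4.07681739e-05]), 'position': array([ 0.15610048, -0.52707577,  0.23070311]), 'tool_rot': array([[ 9.58867519e-01,  2.83853951e-01, -1.23343443e-04],
       [ 2.83853812e-01, -9.58866399e-01,  1.49720136e-03],
       [ 3.06716640e-04, -1.47062926e-03, -9.99998872e-01]]), 'ft_force': array([ 0.53408283, -0.06887559,  0.50084192]), 'wrist_torque': array([ 0.05489441,  0.03504618, -0.01984604]), 'grip_width': 0.08563654381876053}
{'camera_matrix': array([[545.26596595,   0.        , 322.44252322],
       [  0.        , 545.26596595, 237.11155154],
       [  0.        ,   0.        ,   1.        ]]), 'view': array([[ 0.81505198,  0.57927345,  0.01151243, -0.45430063],
       [ 0.42880919, -0.58974451, -0.68434208, -0.1783615 ],
   
[... 376 characters left out ...]
777942, -0.02282408, -0.06257224,  0.56709345],
       [ 0.06234584,  0.0105005 , -0.99799937,  1.19100733],
       [ 0.        ,  0.        ,  0.        ,  1.        ]])}
{'camera_matrix': array([[371.64829954,   0.        , 322.97811035],
       [  0.        , 371.64829954, 238.01055127],
       [  0.        ,   0.        ,   1.        ]]), 'T_tool_cam': array([[-9.14760459e-04, -9.62127910e-01, -2.72596860e-01,
         6.89479828e-02],
       [ 9.99999332e-01, -1.07270234e-03,  4.30368177e-04,
        -1.11835972e-03],
       [-7.06484524e-04, -2.72596284e-01,  9.62128249e-01,
        -1.42587428e-01],
       [ 0.00000000e+00,  0.00000000e+00,  0.00000000e+00,
         1.00000000e+00]])}
```

View pics/scene0.png

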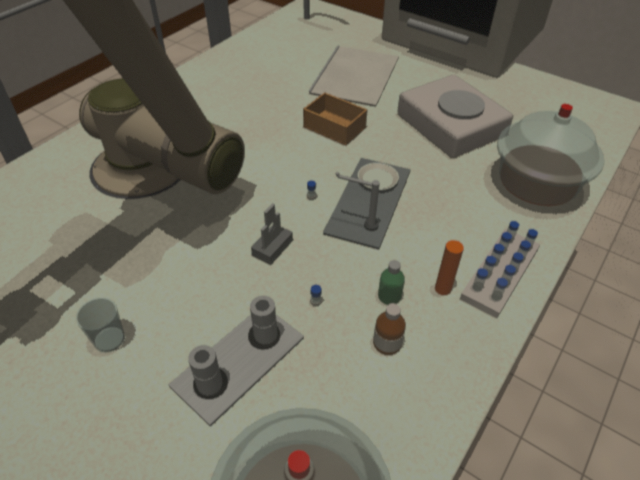

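View pics/top0.png

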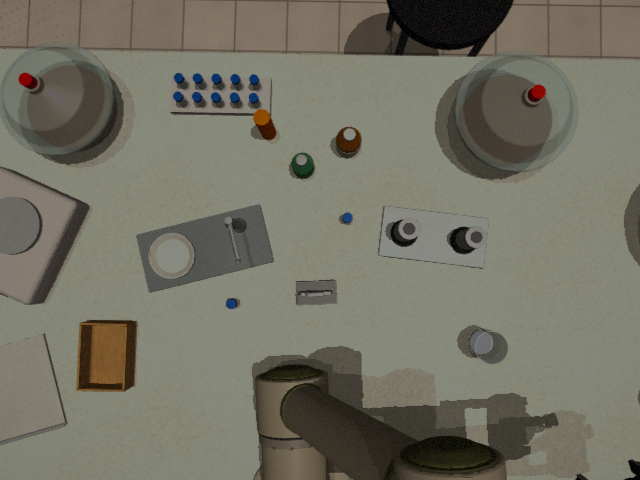

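The top view (up is +x, left is +y) shows the station at about (205,248), with the dish at (172,256) and the peg at (235,240). The tag block is at (316,292), the vessels at (408,230) and (475,238), and the vials at (347,217) and (232,303). Next I'll turn these into positions.

```bash
python3 - <<'E'
from h import *
np.set_printoptions(precision=4,suppress=True)
for cam in('top','scene'):
    z=np.load(f'pics/{cam}0.png.npz');d=z['d']
    for l in['vessel_1_center','tag_center','peg_mid','dish','pad_left','amber_bottle','green_bottle','vial_a','beaker','torch']:
        for r in vision.masks_of(cam,l)[:3]:
            P=deproj(cam,d,r['pixels'])
            if len(P)<5: print(cam,l,r['p'],r['extent'],'nodepth');continue
            top=P[P[:,2]>np.percentile(P[:,2],95)-0.006]
            print(cam,l,round(r['p'],2),r['extent'],'med',np.median(P,0),'topmean',top.mean(0),len(top),'min/max',P.min(0),P.max(0))
E
```

```text
top vessel_1_center 0.86 [397.0, 217.4, 418.8, 242.7] med [ 0.5734 -0.2046  0.1056] topmean [ 0.5757 -0.2078  0.1069] 300 min/max [ 0.5545 -0.2274  0.0178] [ 0.5972 -0.1873  0.113 ]
top peg_mid 0.68 [136.7, 204.3, 275.6, 293.0] med [0.5301 0.2245 0.0108] topmean [0.531  0.2341 0.0566] 822 min/max [ 0.4342  0.0743 -0.0092] [0.6255 0.3716 0.1418]
top dish 0.74 [137.6, 204.6, 272.1, 293.2] med [0.5303 0.2225 0.0107] topmean [0.5309 0.2345 0.0559] 837 min/max [ 0.4344  0.0726 -0.0048] [0.6278 0.3775 0.1418]
top pad_left 0.94 [377.7, 202.9, 488.0, 266.9] med [ 0.5615 -0.2721  0.0104] topmean [ 0.565  -0.2723  0.0138] 2050 min/max [ 0.5048 -0.3917 -0.0038] [ 0.6316 -0.1575  0.109 ]
top pad_left 0.27 [394.9, 218.9, 420.5, 243.3] med [ 0.5736 -0.2048  0.1054] topmean [ 0.576  -0.2087  0.1069] 318 min/max [ 0.5532 -0.2322  0.0079] [ 0.6067 -0.1873  0.1131]
top amber_bottle 0.89 [334.7, 124.4, 362.0, 158.5] med [ 0.7549 -0.0837  0.0765] topmean [ 0.7646 -0.0849  0.1096] 125 min/max [ 0.7375 -0.1118 -0.0027] [ 0.7907 -0.0584  0.1146]
top green_bottle 0.91 [290.7, 150.0, 318.8, 177.5] med [0.705
[... 2179 characters left out ...]
3] [0.7364 0.0879 0.1037]
scene vial_a 0.75 [309.3, 285.3, 322.0, 307.6] med [ 0.6049 -0.0904  0.032 ] topmean [ 0.6024 -0.0873  0.0451] 87 min/max [ 0.5736 -0.098  -0.0029] [ 0.6133 -0.0653  0.0492]
scene vial_a 0.61 [308.7, 182.9, 315.8, 198.9] med [0.4172 0.1502 0.0307] topmean [0.4145 0.1534 0.045 ] 48 min/max [0.4048 0.1438 0.0031] [0.4255 0.1649 0.0487]
scene beaker 0.82 [76.6, 299.8, 122.0, 353.9] med [ 0.3437 -0.3811  0.0557] topmean [ 0.3414 -0.3821  0.0835] 321 min/max [ 0.2698 -0.4146 -0.0023] [ 0.3766 -0.321   0.0886]
scene torch 0.65 [433.5, 242.8, 463.6, 298.4] med [0.7939 0.0795 0.0827] topmean [0.7914 0.0902 0.1301] 211 min/max [ 0.7519  0.0719 -0.0035] [0.8077 0.163  0.1336]
```

```bash
python3 - <<'E'
from h import *
np.set_printoptions(precision=4,suppress=True)
def sel(P,x,y,z): return P[(P[:,0]>x[0])&(P[:,0]<x[1])&(P[:,1]>y[0])&(P[:,1]<y[1])&(P[:,2]>z[0])&(P[:,2]<z[1])]
for cam in('top','scene'):
    P=deproj(cam,np.load(f'pics/{cam}0.png.npz')['d'])
    print(cam)
    def rect(n,*a):
        Q=sel(P,*a); 
        if len(Q)<4: print(n,len(Q));return
        r=cv2.minAreaRect((Q[:,:2]*1000).astype(np.float32)); print(n,len(Q),np.array(r[0]),np.array(r[1]),round(r[2],1),'mean',Q.mean(0))
    def circ(n,*a):
        Q=sel(P,*a); c,r=cv2.minEnclosingCircle((Q[:,:2]*1000).astype(np.float32)); print(n,len(Q),c,r,Q.mean(0))
    rect('stand',(.45,.68),(-.42,-.13),(.005,.02))
    circ('v1',(.5,.65),(-.27,-.16),(.100,.112))
    circ('v2',(.5,.65),(-.40,-.27),(.100,.112))
    rect('block',(.36,.50),(-.09,.06),(.022,.034))
    rect('tagtop',(.36,.50),(-.09,.06),(.112,.13))
    rect('tag',(.36,.50),(-.09,.06),(.042,.13))
    rect('base',(.42,.65),(.05,.40),(.006,.014))
    rect('peg',(.45,.64),(.08,.22),(.12,.15))
    rect('pegline',(.45,.64),(.08,.22),(.124,.136))
    rect('dishrim',(.42,.64),(.18,.37),(.020,.03))
    Q=sel(P,(.45,.64),(.08,.22),(.12,.15)); 
    print(Q[np.argsort(Q[:,0])][::max(1,len(Q)//25)])
    Q=sel(P,(.36,.50),(-.09,.06),(.042,.13)); print(Q[np.argsort(Q[:,1])][::max(1,len(Q)//12)])
E
```

```text
top
stand 4393 [ 564.7934 -274.7742] [227.5109 287.493 ] 1.3 mean [ 0.5656 -0.2714  0.0105]
v1 366 (576.0670166015625, -208.52392578125) 21.803361892700195 [ 0.5761 -0.2084  0.1063]
v2 380 (562.472412109375, -342.7153625488281) 22.13739013671875 [ 0.5625 -0.3425  0.1062]
block 759 [441.2129 -24.1833] [49.9299 83.9419] 3.8 mean [ 0.4414 -0.0245  0.028 ]
tagtop 47 [440.7517 -23.8387] [ 5.8957 27.6044] 1.8 mean [ 0.4414 -0.0233  0.1198]
tag 125 [441.3119 -23.6965] [ 6.0387 59.4805] 4.2 mean [ 0.442  -0.0244  0.0932]
base 5639 [533.2286 225.5378] [344.1094 227.3073] 89.5 mean [0.5315 0.2144 0.01  ]
peg 225 [543.7896 139.8946] [93.7831 14.1773] 12.6 mean [0.5487 0.1395 0.1343]
pegline 148 [544.9971 136.9309] [93.5135 13.0709] 16.5 mean [0.5441 0.1384 0.1326]
dishrim 394 [512.6527 290.9178] [97.4041 97.0556] 40.7 mean [0.5125 0.2951 0.0231]
[[0.4989 0.1293 0.1367]
 [0.5029 0.1252 0.1386]
 [0.5068 0.1262 0.1333]
 [0.5108 0.1266 0.1317]
 [0.5147 0.127  0.13  ]
 [0.5204 0.1323 0.1347]
 [0.5242 0.1343 0.1352]
 [0.5281 0.1364 0.1348]
 [0.532  0.1367 0.1342]
 [0.5361 0.1331 0.1328]
 [0.5401 0.13
[... 1805 characters left out ...]
378 0.1352]
 [0.5494 0.14   0.1276]
 [0.5551 0.1383 0.1317]
 [0.5586 0.144  0.1349]
 [0.5638 0.1477 0.1323]
 [0.5685 0.1444 0.1316]
 [0.5748 0.1456 0.1339]
 [0.5778 0.1442 0.1365]
 [0.5797 0.1419 0.1309]
 [0.5819 0.1452 0.1379]
 [0.5837 0.1462 0.1381]
 [0.5847 0.1431 0.1217]
 [0.5866 0.1533 0.1373]
 [0.5877 0.1443 0.1334]
 [0.5892 0.1502 0.13  ]]
[[ 0.4449 -0.0546  0.0444]
 [ 0.4424 -0.0505  0.0841]
 [ 0.4461 -0.0436  0.0718]
 [ 0.4454 -0.0383  0.0844]
 [ 0.4429 -0.0356  0.0479]
 [ 0.4439 -0.0309  0.1089]
 [ 0.4428 -0.0261  0.0427]
 [ 0.4436 -0.0213  0.1068]
 [ 0.4434 -0.0169  0.0802]
 [ 0.4417 -0.012   0.0752]
 [ 0.4417 -0.009   0.1101]
 [ 0.4426 -0.0016  0.0524]
 [ 0.4415  0.0065  0.051 ]]
```

```bash
python3 - <<'E'
import cv2
a=cv2.imread('pics/scene0.png')
b=cv2.hconcat([cv2.resize(a[150:260,240:340],(400,440),interpolation=cv2.INTER_CUBIC),cv2.resize(a[150:260,315:415],(400,440),interpolation=cv2.INTER_CUBIC)])
cv2.imwrite('pics/crop0.png',b)
E
```

```text
(no output)
```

View pics/crop0.png

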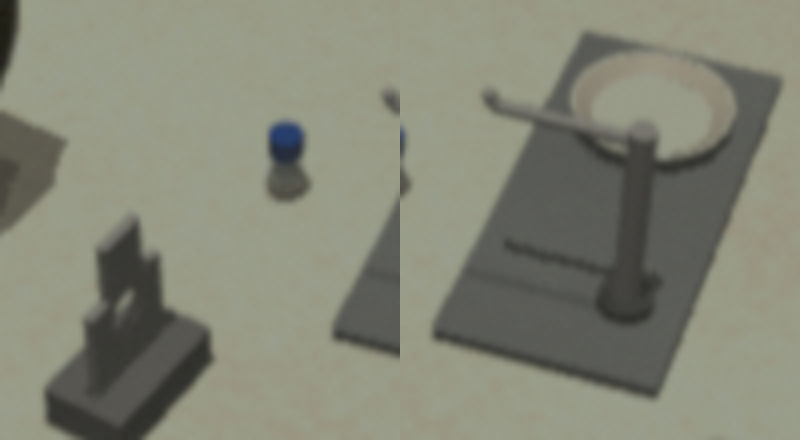

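```bash
cat >> h.py <<'E'
def go(pos,yang):
    """units for a move to world pos, tool down, tool y at yang deg in world"""
    from scipy.spatial.transform import Rotation as R
    s=status.observe();T=np.array(s['tool_rot']);p=np.array(s['position'])
    a=np.radians(yang);y=np.array([np.cos(a),np.sin(a),0]);z=np.array([0,0,-1.]);x=np.cross(y,z)
    D=np.stack([x,y,z],1)
    rv=np.degrees(R.from_matrix(T.T@D).as_rotvec())/8
    sh=T.T@(np.array(pos)-p)/.05
    print('t',round(s['time_s'],2),'pos',p.round(4),'ydir',np.degrees(np.arctan2(T[1,1],T[0,1])).round(2),'F',np.round(s['ft_force'],2),'w',round(s['grip_width']*1000,1))
    print('shift',sh.round(3),'turn',rv.round(3),'rows>=',max(np.linalg.norm(sh)/1.25,np.linalg.norm(rv)*8/10.7).round(1))
E
python3 - <<'E'
from h import *
np.set_printoptions(precision=4,suppress=True)
A=[]
for cam in('top','scene'):
    P=deproj(cam,np.load(f'pics/{cam}0.png.npz')['d'])
    Q=P[(P[:,0]>.512)&(P[:,0]<.568)&(P[:,1]>.10)&(P[:,1]<.18)&(P[:,2]>.12)&(P[:,2]<.15)]
    f=cv2.fitLine((Q[:,:2]*1000).astype(np.float32),cv2.DIST_HUBER,0,.01,.01).ravel()
    print(cam,f,np.degrees(np.arctan2(f[1],f[0])),'y at .545',f[3]+(545-f[2])*f[1]/f[0],Q[:,2].max())
    Q=P[(P[:,0]>.57)&(P[:,0]<.61)&(P[:,1]>.12)&(P[:,1]<.18)&(P[:,2]>.03)&(P[:,2]<.145)]
    print(' post',cv2.minEnclosingCircle((Q[:,:2]*1000).astype(np.float32)),Q.mean(0))
    T=Q[Q[:,2]>.133];print(' posttop',T.mean(0),len(T))
# base plate by mask in top
r=vision.masks_of('top','dish')[0];d=np.load('pics/top0.png.npz')['d']
P=deproj('top',d,r['pixels']);P=P[(P[:,2]>.005)&(P[:,2]<.03)]
q=cv2.minAreaRect((P[:,:2]*1000).astype(np.float32));print(q)
go([.441,-.024,.2],3.8)
E
```

```text
top [  0.9632   0.269  539.8846 137.1552] 15.602571 y at .545 138.58368 0.13883942121718906
 post ((580.01513671875, 148.41445922851562), 10.42803955078125) [0.5803 0.1459 0.1088]
 posttop [0.5809 0.1486 0.1374] 59
scene [  0.9619   0.2735 540.1394 136.8833] 15.872652 y at .545 138.26535 0.1369098985060661
 post ((579.988037109375, 147.28099060058594), 11.336505889892578) [0.5842 0.1458 0.0923]
 posttop [0.582  0.1479 0.1373] 49
((530.8995361328125, 223.1832275390625), (129.679443359375, 280.4285583496094), 15.36903190612793)
t 1.15 pos [ 0.1561 -0.5274  0.2313] ydir -73.51 F [-0.31  0.02 -0.01] w 85.7
shift [ 8.321 -8.036  0.627] turn [-0.001 -0.    -9.664] rows>= 9.3
```

>>> {"api": "send_rows", "payload": {"targets": [[0.8, -0.8, 0.0, 0, 0, -1.0, 60], [1.6, -1.6, 0.0, 0, 0, -2.0, 60], [2.4, -2.4, 0.0, 0, 0, -3.0, 60], [3.3, -3.3, 0.1, 0, 0, -4.0, 60], [4.2, -4.1, 0.1, 0, 0, -5.0, 60]]}}

```text
time_s: 1.78
position: [0.2997, -0.2694, 0.2263]
tool_rot: [[0.549, 0.836, 0.0], [0.836, -0.549, -0.0], [0.0, 0.0, -1.0]]
ft_force: [1.0, -0.3, -0.4]
grip_width: 0.0598
```

```bash
python3 -c "
from h import *
go([.441,-.024,.18],3.8)"
```

```text
t 1.77 pos [ 0.2997 -0.2694  0.2263] ydir -33.29 F [ 0.96 -0.28 -0.36] w 59.8
shift [ 5.653 -0.332  0.926] turn [ 1.000e-03  0.000e+00 -4.637e+00] rows>= 4.6
```

>>> {"api": "send_rows", "payload": {"targets": [[1.15, -0.1, 0.2, 0, 0, -1.0, 50], [2.3, -0.15, 0.4, 0, 0, -2.0, 50], [3.5, -0.2, 0.6, 0, 0, -3.0, 50], [4.6, -0.3, 0.8, 0, 0, -4.0, 50], [5.65, -0.33, 0.93, 0, 0, -4.64, 50]]}}

```text
time_s: 2.4
position: [0.4421, -0.0246, 0.1796]
tool_rot: [[-0.067, 0.998, 0.0], [0.998, 0.067, -0.0], [-0.0, 0.0, -1.0]]
ft_force: [0.0, -0.6, -0.1]
grip_width: 0.0499
```

```bash
python3 -c "
from h import *
go([.441,-.024,.09],3.8)
snap('wrist','w1.png');snap('scene','s1.png')
go([.441,-.024,.09],3.8)
"
```

```text
t 2.4 pos [ 0.4421 -0.0246  0.1796] ydir 3.84 F [ 0.03 -0.59 -0.14] w 49.9
shift [ 0.014 -0.021  1.793] turn [0.001 0.001 0.005] rows>= 1.4
t 2.5 pos [ 0.4426 -0.023   0.1792] ydir 4.03 F [ 0.4   0.18 -0.6 ] w 49.9
shift [-0.02  -0.034  1.785] turn [-0.002 -0.007  0.028] rows>= 1.4
```

View pics/w1.png

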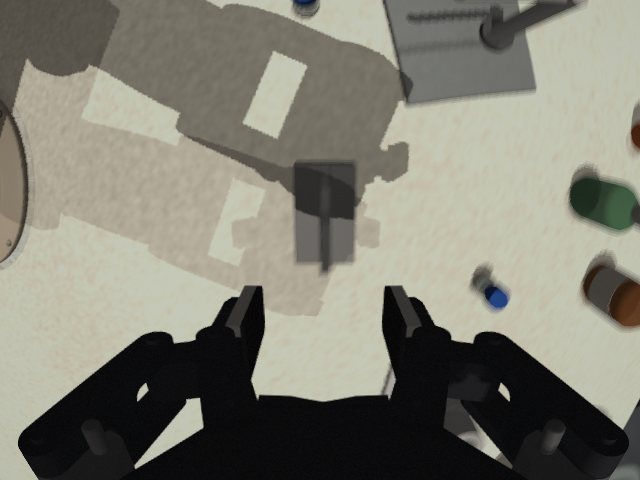

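The tag shows edge-on at about (325,240), centred between the fingers. Next I go down and grip it.

>>> {"api": "send_rows", "payload": {"targets": [[0, -0.03, 0.8, 0, 0, 0, 50], [0, -0.03, 1.5, 0, 0, 0, 50], [0, -0.03, 1.78, 0, 0, 0, 40], [0, -0.03, 1.78, 0, 0, 0, 0], [0, -0.03, 1.78, 0, 0, 0, 0]], "grip_force": 50}}

```text
time_s: 3.12
position: [0.4404, -0.0271, 0.0916]
tool_rot: [[-0.062, 0.998, 0.002], [0.998, 0.062, -0.001], [-0.001, 0.001, -1.0]]
ft_force: [2.0, 0.3, 1.3]
grip_width: 0.0049
```

>>> {"api": "send_rows", "payload": {"targets": [[0, 0, 0, 0, 0, 0, 0], [0, 0, 0, 0, 0, 0, 0], [0, 0, 0, 0, 0, 0, 0]]}}

```text
time_s: 3.5
position: [0.4406, -0.027, 0.0916]
tool_rot: [[-0.063, 0.998, 0.002], [0.998, 0.063, -0.001], [-0.001, 0.002, -1.0]]
ft_force: [0.8, -1.2, 7.1]
grip_width: 0.0055
```

```bash
python3 -c "
from h import *
go([.441,-.024,.158],3.8)
snap('wrist','w2.png')
"
```

```text
t 3.5 pos [ 0.4406 -0.027   0.0916] ydir 3.62 F [ 0.81 -1.18  7.09] w 5.5
shift [ 0.057  0.015 -1.328] turn [ 0.013  0.008 -0.023] rows>= 1.1
```

View pics/w2.png

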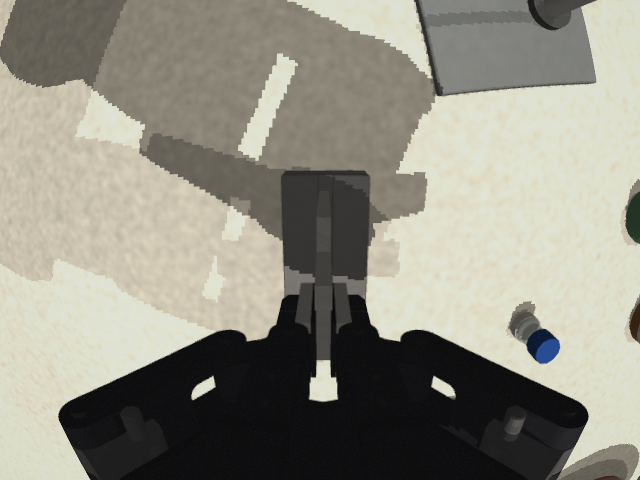

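>>> {"api": "send_rows", "payload": {"targets": [[0, 0, -0.5, 0, 0, 0, 0], [0, 0, -1.2, 0, 0, 0, 0], [0, 0, -1.6, 0, 0, 0, 0], [0, 0, -1.8, 0, 0, 0, 0]]}}

```text
time_s: 4.05
position: [0.4399, -0.0265, 0.1816]
tool_rot: [[-0.063, 0.998, 0.001], [0.998, 0.063, -0.0], [-0.0, 0.001, -1.0]]
ft_force: [-0.1, -0.2, -2.0]
grip_width: 0.0049
```

```bash
python3 -c "
from h import *
go([.4786,.1167,.1585],15.4)
snap('scene','s3.png')
d=np.load('pics/s3.png.npz')['d'];P=deproj('scene',d)
Q=P[(abs(P[:,0]-.441)<.04)&(abs(P[:,1]+.024)<.05)&(P[:,2]>.1)&(P[:,2]<.18)];print(Q.min(0),Q.max(0))
a=cv2.imread('pics/s3.png')[100:300,200:400];cv2.imwrite('pics/s3c.png',cv2.resize(a,(600,600),interpolation=2))
"
```

```text
t 4.05 pos [ 0.4399 -0.0265  0.1816] ydir 3.61 F [-0.11 -0.16 -1.96] w 4.9
shift [2.81  0.953 0.461] turn [ 0.005  0.002 -1.473] rows>= 2.4
[ 0.43419596 -0.05460005  0.10000858] [0.4456205  0.00909924 0.17781658]
```

View pics/s3c.png

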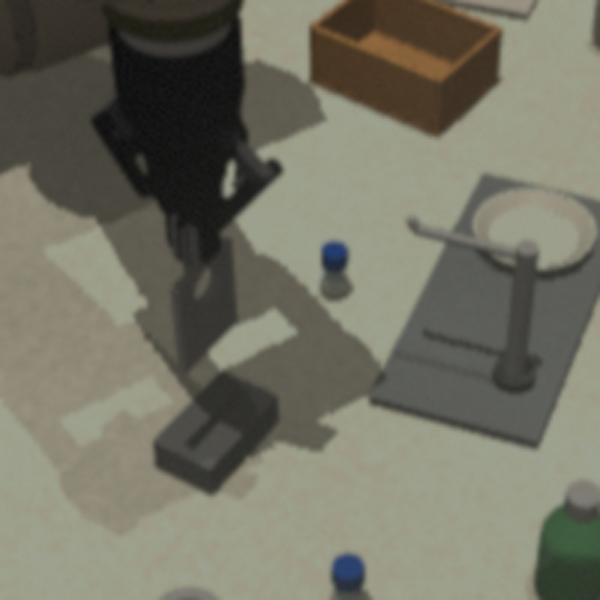

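The tag is out of its slot, hanging upright in the fingers. I'm moving to a point just in front of the peg's tip.

>>> {"api": "send_rows", "payload": {"targets": [[0.8, 0.2, 0.0, 0, 0, -0.4, 0], [1.7, 0.4, 0.1, 0, 0, -0.8, 0], [2.5, 0.75, 0.3, 0, 0, -1.3, 0], [2.81, 0.95, 0.46, 0, 0, -1.47, 0], [2.81, 0.95, 0.46, 0, 0, -1.47, 0]]}}

```text
time_s: 4.72
position: [0.4783, 0.1169, 0.1566]
tool_rot: [[-0.266, 0.964, -0.003], [0.964, 0.266, -0.0], [0.0, -0.003, -1.0]]
ft_force: [0.5, -0.4, -1.1]
grip_width: 0.0054
```

```bash
python3 -c "
from h import *
go([.5453,.1353,.1585],15.4)
snap('scene','s4.png');snap('wrist','w4.png')
go([.5453,.1353,.1585],15.4)
d=np.load('pics/s4.png.npz')['d'];P=deproj('scene',d)
Q=P[(abs(P[:,0]-.4786)<.02)&(abs(P[:,1]-.118)<.05)&(P[:,2]>.06)&(P[:,2]<.15)];print(len(Q),Q.min(0),Q.max(0),np.percentile(Q,[2,98],axis=0))
a=cv2.imread('pics/s4.png')[100:250,270:420];cv2.imwrite('pics/s4c.png',cv2.resize(a,(600,600),interpolation=2))
"
```

```text
t 4.72 pos [0.4783 0.1169 0.1566] ydir 15.43 F [ 0.45 -0.41 -1.15] w 5.4
shift [-1.00e-03  1.39e+00 -4.20e-02] turn [-0.018 -0.003  0.003] rows>= 1.1
t 4.83 pos [0.4783 0.1158 0.1575] ydir 15.3 F [-0.19  0.66 -0.88] w 5.5
shift [ 0.023  1.396 -0.021] turn [-0.008  0.    -0.012] rows>= 1.1
312 [0.46907849 0.08871373 0.07220254] [0.48774786 0.15151531 0.14990358] [[0.4707871  0.08995967 0.07506664]
 [0.48681217 0.14823799 0.14899006]]
```

View pics/s4c.png

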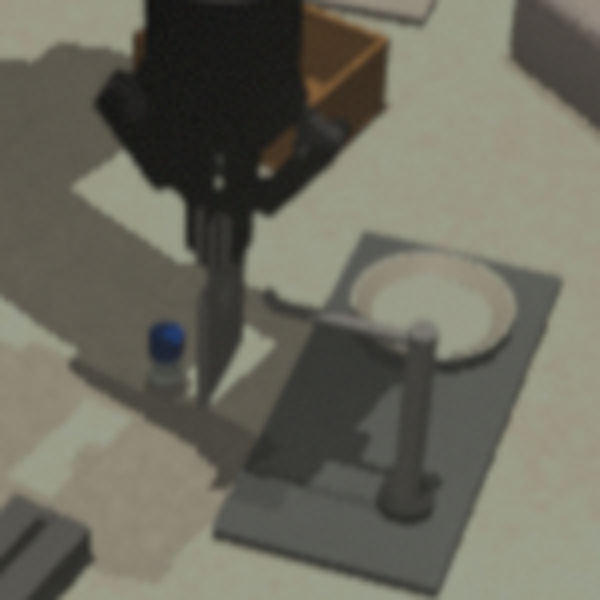

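View pics/w4.png

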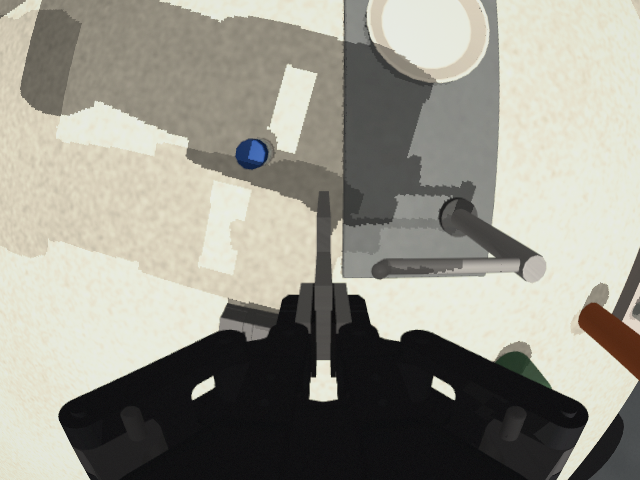

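>>> {"api": "send_rows", "payload": {"targets": [[0, 0.1, -0.04, 0, 0, 0, 0], [0, 0.3, -0.04, 0, 0, 0, 0], [0, 0.5, -0.04, 0, 0, 0, 0], [0, 0.7, -0.04, 0, 0, 0, 0]]}}

```text
time_s: 5.32
position: [0.5131, 0.1259, 0.1598]
tool_rot: [[-0.265, 0.964, 0.0], [0.964, 0.265, 0.0], [-0.0, 0.0, -1.0]]
ft_force: [0.5, -0.6, -2.2]
grip_width: 0.0053
```

```bash
python3 -c "
from h import *
go([.5443,.1355,.1585],15.4)
snap('scene','s5.png');snap('wrist','w5.png')
a=cv2.imread('pics/s5.png')[120:220,300:400];b=cv2.imread('pics/w5.png')[120:400,200:580];
cv2.imwrite('pics/s5c.png',cv2.hconcat([cv2.resize(a,(400,400),interpolation=2),cv2.resize(b,(400,295)).copy() if 0 else cv2.copyMakeBorder(cv2.resize(b,(400,295)),0,105,0,0,0)]))
"
```

```text
t 5.33 pos [0.5131 0.1259 0.1598] ydir 15.35 F [ 0.51 -0.64 -2.2 ] w 5.3
shift [0.02  0.652 0.026] turn [ 0.001  0.    -0.006] rows>= 0.5
```

View pics/s5c.png

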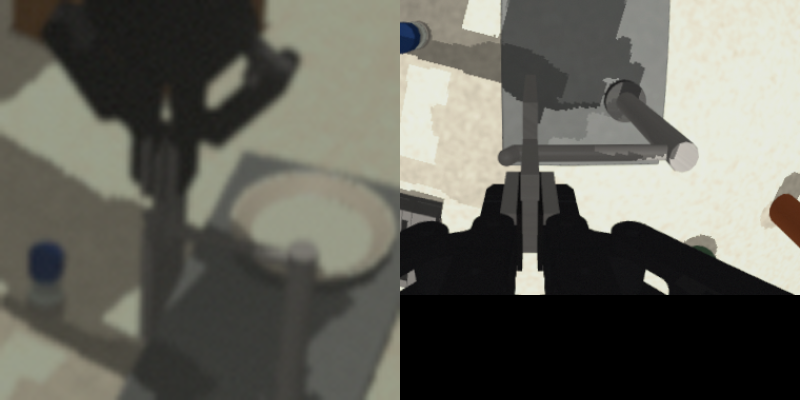

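The bent tip now shows on the robot side of the tag with no contact force, so the peg is through the hole. I'll move further in, then lower it.

>>> {"api": "send_rows", "payload": {"targets": [[0.01, 0.3, 0, 0, 0, 0, 0], [0.01, 0.6, 0, 0, 0, 0, 0], [0.01, 0.6, 0.08, 0, 0, 0, 0], [0.01, 0.6, 0.15, 0, 0, 0, 0], [0.01, 0.6, 0.2, 0, 0, 0, 0]]}}

```text
time_s: 6.05
position: [0.5405, 0.1342, 0.1495]
tool_rot: [[-0.265, 0.964, -0.001], [0.964, 0.265, -0.0], [0.0, -0.001, -1.0]]
ft_force: [-0.1, -0.3, -0.9]
grip_width: 0.0052
```

```bash
python3 -c "
from h import *
go([.5443,.1355,.1485],15.4)
"
```

```text
t 6.05 pos [0.5405 0.1342 0.1495] ydir 15.37 F [-0.08 -0.28 -0.94] w 5.2
shift [0.005 0.08  0.02 ] turn [-0.005 -0.001 -0.004] rows>= 0.1
```

>>> {"api": "send_rows", "payload": {"targets": [[0, 0, 0.02, 0, 0, 0, 0], [0, 0, 0.04, 0, 0, 0, 0]]}}

```text
time_s: 6.3
position: [0.541, 0.1343, 0.1483]
tool_rot: [[-0.265, 0.964, 0.0], [0.964, 0.265, -0.0], [-0.0, 0.0, -1.0]]
ft_force: [-2.6, -1.4, 7.9]
grip_width: 0.0057
```

```bash
python3 -c "
from h import *
go([.5443,.1355,.1465],15.4)
"
```

```text
t 6.3 pos [0.541  0.1343 0.1483] ydir 15.37 F [-2.56 -1.38  7.92] w 5.7
shift [0.006 0.071 0.035] turn [ 0.001  0.001 -0.003] rows>= 0.1
```

The peg now carries the tag (force is +8 N). I'm easing off slightly and opening the fingers.

>>> {"api": "send_rows", "payload": {"targets": [[0, 0, -0.01, 0, 0, 0, 8], [0, 0, -0.01, 0, 0, 0, 14], [0, 0, -0.01, 0, 0, 0, 22], [0, 0, -0.01, 0, 0, 0, 30], [0, 0, -0.01, 0, 0, 0, 30]]}}

```text
time_s: 6.92
position: [0.5411, 0.1343, 0.1483]
tool_rot: [[-0.265, 0.964, -0.0], [0.964, 0.265, -0.0], [0.0, -0.0, -1.0]]
ft_force: [-0.2, 0.8, -0.4]
grip_width: 0.0297
```

>>> {"api": "send_rows", "payload": {"targets": [[0, 0, -0.3, 0, 0, 0, 30], [0, 0, -0.9, 0, 0, 0, 30], [0, 0, -1.7, 0, 0, 0, 30], [0, 0, -1.7, 0, 0, 0, 40]]}}

```text
time_s: 7.42
position: [0.5423, 0.1344, 0.2373]
tool_rot: [[-0.265, 0.964, 0.007], [0.964, 0.265, 0.0], [-0.002, 0.007, -1.0]]
ft_force: [0.6, -0.4, -0.8]
grip_width: 0.0399
```

```bash
python3 -c "
from h import *
snap('scene','s6.png');snap('wrist','w6.png')
a=cv2.imread('pics/s6.png')[120:240,300:420];b=cv2.imread('pics/w6.png')
cv2.imwrite('pics/s6c.png',cv2.hconcat([cv2.resize(a,(400,400),interpolation=2),cv2.copyMakeBorder(cv2.resize(b,(400,300)),0,100,0,0,0)]))
go([.5755,-.2086,.18],-6)
"
```

```text
t 7.53 pos [0.541  0.1343 0.2338] ydir 15.37 F [ 0.33 -0.19 -0.61] w 39.7
shift [-6.795 -1.153  1.077] turn [0.006 0.    2.671] rows>= 5.6
```

View pics/s6c.png

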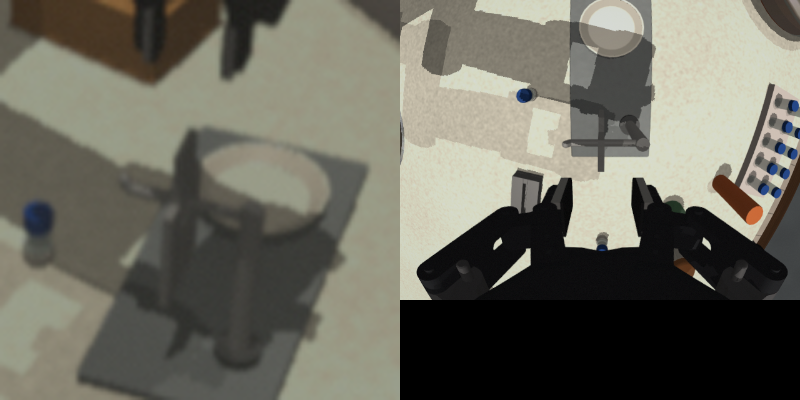

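The tag is hanging free on the peg. Next is vessel 1.

>>> {"api": "send_rows", "payload": {"targets": [[-1.1, -0.2, 0, 0, 0, 0.5, 75], [-2.2, -0.4, 0, 0, 0, 1.0, 75], [-3.4, -0.6, 0, 0, 0, 1.5, 75], [-4.5, -0.8, 0, 0, 0, 2.0, 75], [-5.7, -1.0, 0.1, 0, 0, 2.67, 75]]}}

```text
time_s: 8.15
position: [0.5681, -0.1554, 0.2277]
tool_rot: [[0.107, 0.994, -0.001], [0.994, -0.107, 0.001], [0.001, -0.001, -1.0]]
ft_force: [0.7, -0.3, 0.4]
grip_width: 0.0747
```

```bash
python3 -c "
from h import *
go([.5757,-.2086,.17],-6)
"
```

```text
t 8.15 pos [ 0.5681 -0.1554  0.2277] ydir -6.14 F [ 0.68 -0.29  0.37] w 74.7
shift [-1.043  0.265  1.153] turn [-0.007 -0.004 -0.017] rows>= 1.3
```

>>> {"api": "send_rows", "payload": {"targets": [[-0.5, 0.13, 0.3, 0, 0, 0, 75], [-0.95, 0.25, 0.8, 0, 0, 0, 75], [-1.04, 0.265, 1.15, 0, 0, 0, 75], [-1.04, 0.265, 1.15, 0, 0, 0, 75]]}}

```text
time_s: 8.65
position: [0.5754, -0.2061, 0.1686]
tool_rot: [[0.104, 0.995, -0.004], [0.995, -0.104, 0.003], [0.002, -0.004, -1.0]]
ft_force: [0.7, 1.4, 0.8]
grip_width: 0.075
```

```bash
python3 -c "
from h import *
go([.5757,-.2086,.066],-6)
snap('wrist','w7.png')
"
```

```text
t 8.65 pos [ 0.5754 -0.2061  0.1686] ydir -5.94 F [0.7  1.4  0.81] w 75.0
shift [-0.054  0.02   2.052] turn [-0.031 -0.016  0.007] rows>= 1.6
```

View pics/w7.png

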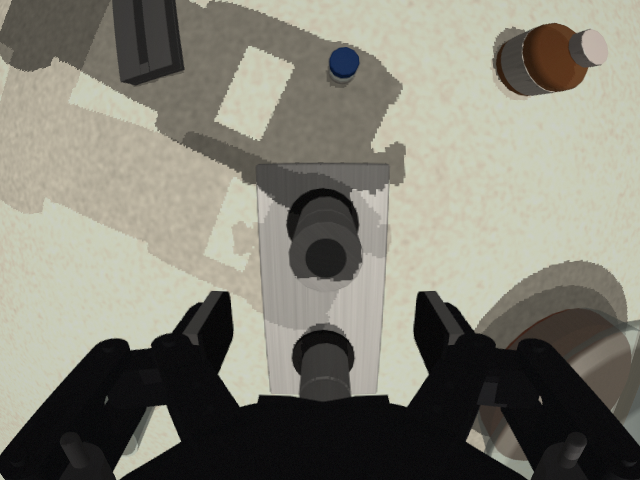

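Vessel 1 is centred at about (325,255). Next I descend and grip it.

>>> {"api": "send_rows", "payload": {"targets": [[-0.04, 0.01, 0.8, 0, 0, 0, 75], [-0.04, 0.01, 1.6, 0, 0, 0, 75], [-0.04, 0.01, 2.1, 0, 0, 0, 75], [-0.04, 0.01, 2.2, 0, 0, 0, 60], [-0.04, 0.01, 2.2, 0, 0, 0, 45]]}}

```text
time_s: 9.32
position: [0.577, -0.2087, 0.0619]
tool_rot: [[0.104, 0.995, 0.001], [0.995, -0.104, -0.001], [-0.001, 0.001, -1.0]]
ft_force: [-1.1, 0.4, 0.2]
grip_width: 0.0453
```

>>> {"api": "send_rows", "payload": {"targets": [[0, 0, 0, 0, 0, 0, 42], [0, 0, 0, 0, 0, 0, 30], [0, 0, 0, 0, 0, 0, 30], [0, 0, 0, 0, 0, 0, 30]], "grip_force": 60}}

```text
time_s: 9.82
position: [0.577, -0.209, 0.0622]
tool_rot: [[0.104, 0.995, 0.002], [0.995, -0.104, -0.001], [-0.001, 0.002, -1.0]]
ft_force: [-0.4, 1.7, 6.4]
grip_width: 0.0428
```

```bash
python3 -c "
from h import *
snap('wrist','w8.png');go([.5757,-.2086,.108],-6)
"
```

```text
t 9.88 pos [ 0.577  -0.209   0.0622] ydir -5.99 F [-1.16  2.35  6.97] w 42.7
shift [ 0.005 -0.025 -0.915] turn [0.016 0.005 0.002] rows>= 0.7
```

View pics/w8.png

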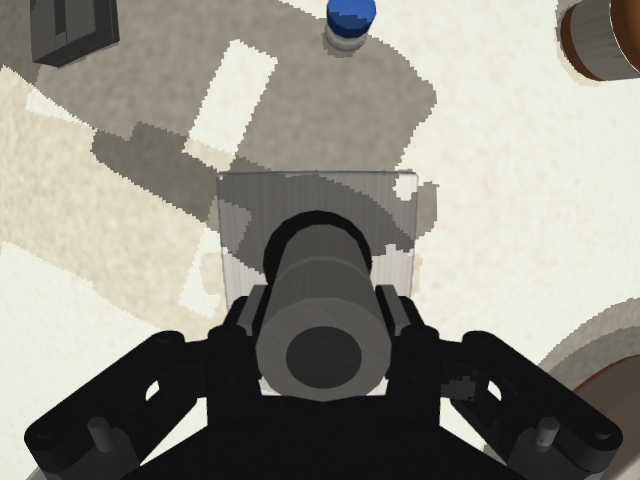

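>>> {"api": "send_rows", "payload": {"targets": [[0, 0, -0.2, 0, 0, 0, 30], [0, 0, -0.5, 0, 0, 0, 30], [0, 0, -0.8, 0, 0, 0, 30], [0, 0, -1.0, 0, 0, 0, 30], [0, 0, -1.0, 0, 0, 0, 30]]}}

```text
time_s: 10.5
position: [0.5767, -0.2091, 0.1118]
tool_rot: [[0.104, 0.995, 0.001], [0.995, -0.104, -0.001], [-0.001, 0.001, -1.0]]
ft_force: [0.2, 0.0, -2.2]
grip_width: 0.0426
```

>>> {"api": "send_rows", "payload": {"targets": [[0, 0, 0, 0, 0, 0, 30], [0, 0, 0, 0, 0, 0, 30], [0, 0, 0, 0, 0, 0, 30]]}}

```text
time_s: 10.88
position: [0.5764, -0.2089, 0.1105]
tool_rot: [[0.104, 0.995, -0.001], [0.995, -0.104, 0.0], [0.0, -0.001, -1.0]]
ft_force: [-0.0, -0.1, -2.7]
grip_width: 0.0424
```

```bash
python3 -c "
from h import *
F=[];E=[]
for i in range(10):
    vision.get_image('wrist') if i else snap('wrist','w9.png');s=status.observe();F.append(s['ft_force']);E.append(s['joint_efforts'])
print(np.mean(F,0),np.std(F,0),np.mean(E,0).round(2));go([.5757,-.2086,.108],-6)
"
```

```text
[ 0.11715154  0.27473099 -2.52831756] [0.50575916 0.40498874 0.36078417] [ -0.   -54.74 -21.37   0.     0.     0.  ]
t 11.38 pos [ 0.5765 -0.2089  0.1108] ydir -5.99 F [ 0.65 -0.32 -2.91] w 42.8
shift [ 0.005 -0.016  0.057] turn [0.    0.    0.001] rows>= 0.0
```

View pics/w9.png

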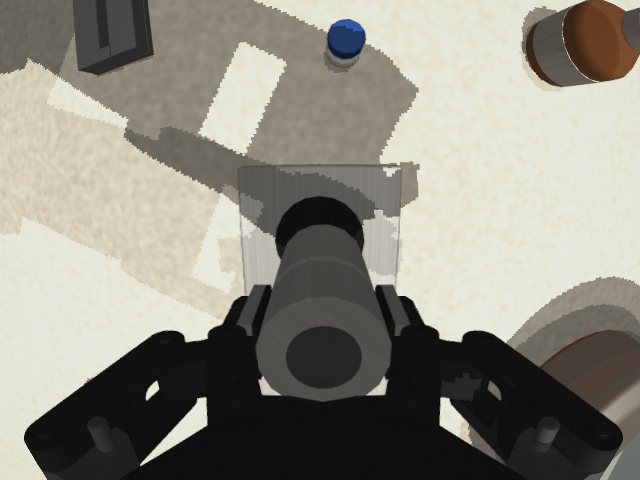

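At 2.5 N (about 258 g), vessel 1 is the nearly empty one. I'm putting it back where it stood.

>>> {"api": "send_rows", "payload": {"targets": [[0, 0, 0.4, 0, 0, 0, 30], [0, 0, 0.75, 0, 0, 0, 30], [0, 0, 0.92, 0, 0, 0, 30], [0, 0, 0.96, 0, 0, 0, 30], [0, 0, 0.98, 0, 0, 0, 30]]}}

```text
time_s: 12.0
position: [0.5768, -0.2091, 0.0623]
tool_rot: [[0.104, 0.995, 0.001], [0.995, -0.104, -0.001], [-0.0, 0.001, -1.0]]
ft_force: [0.1, 0.6, -2.1]
grip_width: 0.0426
```

```bash
python3 -c "
from h import *
go([.5757,-.2086,.062],-6)
"
```

```text
t 12.0 pos [ 0.5768 -0.2091  0.0623] ydir -5.99 F [ 0.09  0.64 -2.11] w 42.6
shift [ 0.008 -0.022  0.007] turn [0.007 0.003 0.001] rows>= 0.0
```

Not touching yet, so I lower it in small steps.

>>> {"api": "send_rows", "payload": {"targets": [[0, 0, 0.01, 0, 0, 0, 30], [0, 0, 0.02, 0, 0, 0, 30], [0, 0, 0.02, 0, 0, 0, 30]]}}

```text
time_s: 12.38
position: [0.5768, -0.2091, 0.0623]
tool_rot: [[0.104, 0.995, 0.001], [0.995, -0.104, -0.001], [-0.001, 0.002, -1.0]]
ft_force: [-2.1, 0.5, 6.8]
grip_width: 0.0425
```

>>> {"api": "send_rows", "payload": {"targets": [[0, 0, -0.01, 0, 0, 0, 44], [0, 0, -0.01, 0, 0, 0, 48], [0, 0, -0.01, 0, 0, 0, 58], [0, 0, -0.01, 0, 0, 0, 75], [0, 0, -0.01, 0, 0, 0, 75]]}}

```text
time_s: 13.0
position: [0.5765, -0.2089, 0.0613]
tool_rot: [[0.104, 0.995, -0.0], [0.995, -0.104, 0.0], [0.0, -0.0, -1.0]]
ft_force: [-0.5, 0.6, -0.3]
grip_width: 0.0749
```

>>> {"api": "send_rows", "payload": {"targets": [[0, 0, -0.5, 0, 0, 0, 75], [0, 0, -1.2, 0, 0, 0, 75], [0, 0, -2.1, 0, 0, 0, 75], [0, 0, -2.2, 0, 0, 0, 75]]}}

```text
time_s: 13.5
position: [0.5775, -0.2095, 0.1747]
tool_rot: [[0.104, 0.995, 0.005], [0.995, -0.104, -0.003], [-0.003, 0.006, -1.0]]
ft_force: [0.9, 0.2, -0.4]
grip_width: 0.0755
```

```bash
python3 -c "
from h import *
snap('wrist','w10.png');snap('scene','s10.png')
P=deproj('scene',np.load('pics/s10.png.npz')['d'])
for y in((-.27,-.16),(-.4,-.28)):
    Q=P[(P[:,0]>.52)&(P[:,0]<.63)&(P[:,1]>y[0])&(P[:,1]<y[1])&(P[:,2]>.1)&(P[:,2]<.112)];print(cv2.minEnclosingCircle((Q[:,:2]*1000).astype(np.float32)))
go([.562,-.3427,.170],-6)
"
```

```text
((575.2349853515625, -209.39950561523438), 23.50967025756836)
((561.2942504882812, -342.0213928222656), 23.5413818359375)
t 13.6 pos [ 0.5765 -0.2089  0.1716] ydir -5.99 F [-0.22 -0.28  0.45] w 75.2
shift [-2.692 -0.009  0.033] turn [0.006 0.003 0.002] rows>= 2.2
```

View pics/s10.png

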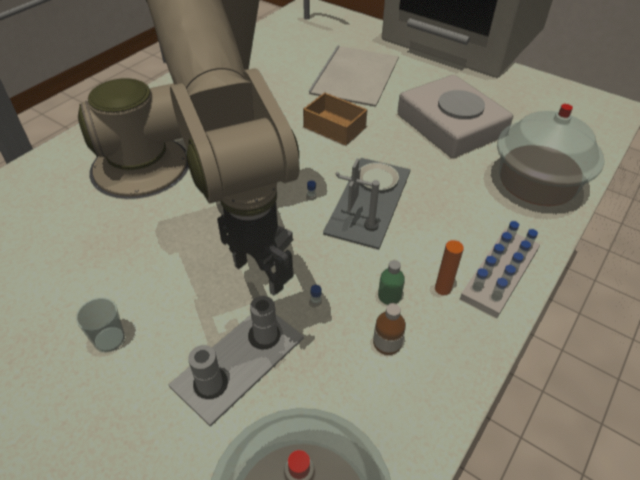

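Vessel 1 stands on its pad at (264,320) and the tag still hangs at (352,190). Moving over to vessel 2.

>>> {"api": "send_rows", "payload": {"targets": [[-0.8, 0, 0, 0, 0, 0, 75], [-1.7, 0, 0, 0, 0, 0, 75], [-2.5, 0, 0, 0, 0, 0, 75], [-2.69, -0.01, 0.03, 0, 0, 0, 75], [-2.69, -0.01, 0.03, 0, 0, 0, 75]]}}

```text
time_s: 14.22
position: [0.5616, -0.3423, 0.1684]
tool_rot: [[0.105, 0.994, -0.002], [0.994, -0.105, 0.002], [0.002, -0.002, -1.0]]
ft_force: [0.6, -0.1, -0.3]
grip_width: 0.0745
```

```bash
python3 -c "
from h import *
snap('wrist','w11.png');go([.562,-.3427,.060],-6)
"
```

```text
t 14.28 pos [ 0.5619 -0.3416  0.1689] ydir -5.97 F [-0.04  0.32  0.  ] w 75.2
shift [-0.025  0.008  2.177] turn [-0.01  -0.01   0.004] rows>= 1.7
```

View pics/w11.png

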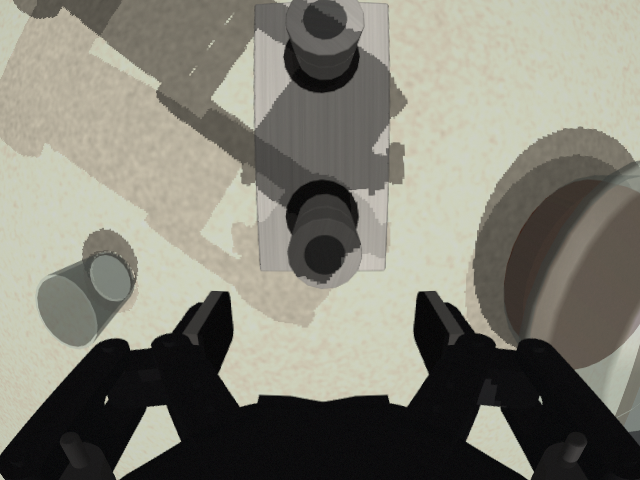

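```bash
python3 -c "
from h import *
P=deproj('top',np.load('pics/top0.png.npz')['d'])
for z in((.02,.1),(.1,.2),(.2,.4)):
  Q=P[(P[:,0]>.6)&(P[:,0]<.95)&(P[:,1]>-.6)&(P[:,1]<-.2)&(P[:,2]>z[0])&(P[:,2]<z[1])];print(z,len(Q),Q.min(0) if len(Q) else 0)
"
```

```text
(0.02, 0.1) 15 [ 0.60066015 -0.36036962  0.020243  ]
(0.1, 0.2) 11442 [ 0.69518986 -0.54642345  0.10082615]
(0.2, 0.4) 369 [ 0.80214816 -0.43755099  0.20002635]
```

>>> {"api": "send_rows", "payload": {"targets": [[-0.02, 0, 0.8, 0, 0, 0, 75], [-0.02, 0, 1.6, 0, 0, 0, 75], [-0.02, 0, 2.0, 0, 0, 0, 75], [-0.02, 0, 2.17, 0, 0, 0, 60], [-0.02, 0, 2.17, 0, 0, 0, 45]]}}

```text
time_s: 14.9
position: [0.5621, -0.3429, 0.0615]
tool_rot: [[0.103, 0.995, -0.0], [0.995, -0.103, 0.0], [0.0, -0.0, -1.0]]
ft_force: [1.0, 0.8, 0.3]
grip_width: 0.0456
```

>>> {"api": "send_rows", "payload": {"targets": [[0, 0, 0, 0, 0, 0, 42], [0, 0, 0, 0, 0, 0, 30], [0, 0, 0, 0, 0, 0, 30], [0, 0, 0, 0, 0, 0, 30]], "grip_force": 70}}

```text
time_s: 15.4
position: [0.5621, -0.3436, 0.062]
tool_rot: [[0.104, 0.995, 0.001], [0.995, -0.104, -0.0], [-0.0, 0.001, -1.0]]
ft_force: [-0.3, 2.5, 3.7]
grip_width: 0.0428
```

>>> {"api": "send_rows", "payload": {"targets": [[0, 0, -0.2, 0, 0, 0, 30], [0, 0, -0.5, 0, 0, 0, 30], [0, 0, -0.8, 0, 0, 0, 30], [0, 0, -1.0, 0, 0, 0, 30], [0, 0, -1.0, 0, 0, 0, 30]]}}

```text
time_s: 16.02
position: [0.5621, -0.3439, 0.1124]
tool_rot: [[0.104, 0.995, 0.001], [0.995, -0.104, -0.001], [-0.001, 0.001, -1.0]]
ft_force: [-0.2, 0.2, -5.1]
grip_width: 0.043
```

>>> {"api": "send_rows", "payload": {"targets": [[0, 0, 0, 0, 0, 0, 30], [0, 0, 0, 0, 0, 0, 30], [0, 0, 0, 0, 0, 0, 30]]}}

```text
time_s: 16.4
position: [0.5617, -0.3435, 0.1109]
tool_rot: [[0.104, 0.995, -0.001], [0.995, -0.104, 0.0], [0.0, -0.001, -1.0]]
ft_force: [0.1, -0.0, -4.8]
grip_width: 0.0429
```

```bash
python3 -c "
from h import *
F=[]
for i in range(10):
    vision.get_image('wrist') if i else snap('wrist','w12.png');s=status.observe();F.append(s['ft_force'])
print(np.mean(F,0),np.std(F,0),s['wrist_torque']);go([.562,-.3427,.250],-6)
"
```

```text
[-0.15837585  0.12848848 -4.62414538] [0.31603771 0.51740078 0.45324559] [-0.01218045  0.0180972   0.02449545]
t 16.9 pos [ 0.5618 -0.3436  0.1113] ydir -5.99 F [ 0.18  0.65 -3.85] w 42.6
shift [ 1.900e-02  2.000e-03 -2.773e+00] turn [ 0.    -0.     0.001] rows>= 2.2
```

View pics/w12.png

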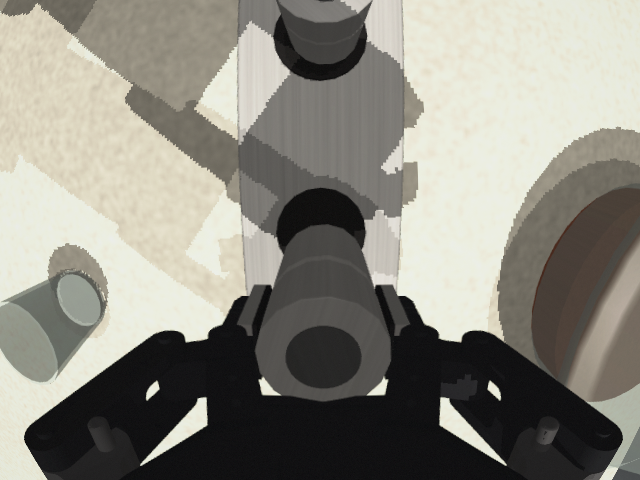

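At 4.6 N (about 470 g), vessel 2 is the heavier one and stays in the gripper. I'm lifting it high enough to clear the tag and peg and carrying it over.

>>> {"api": "send_rows", "payload": {"targets": [[0, 0, -0.4, 0, 0, 0, 30], [0, 0, -1.1, 0, 0, 0, 30], [0, 0, -2.0, 0, 0, 0, 30], [0.2, 0, -2.8, 0, 0, 0, 30], [0.6, 0, -3.1, 0, 0, -0.1, 30]]}}

```text
time_s: 17.52
position: [0.5652, -0.3138, 0.2686]
tool_rot: [[0.091, 0.996, 0.003], [0.996, -0.091, -0.003], [-0.002, 0.003, -1.0]]
ft_force: [0.6, 0.4, -4.5]
grip_width: 0.0426
```

>>> {"api": "send_rows", "payload": {"targets": [[0.6, 0, 0, 0, 0, -0.1, 30], [1.3, 0, 0, 0, 0, -0.3, 30], [2.1, 0, 0, 0, 0, -0.5, 30], [3.0, 0, 0, 0, 0, -0.8, 30], [3.9, 0, 0, 0, 0, -1.1, 30]]}}

```text
time_s: 18.15
position: [0.582, -0.1171, 0.265]
tool_rot: [[-0.065, 0.998, -0.002], [0.998, 0.065, 0.001], [0.001, -0.002, -1.0]]
ft_force: [0.8, -0.3, -4.2]
grip_width: 0.0429
```

```bash
python3 -c "
from h import *
go([.5126,.292,.265],15.4)
"
```

```text
t 18.15 pos [ 0.582  -0.1171  0.265 ] ydir 3.74 F [ 0.76 -0.26 -4.22] w 42.9
shift [ 8.255 -0.851  0.012] turn [-0.014 -0.011 -1.457] rows>= 6.6
```

>>> {"api": "send_rows", "payload": {"targets": [[0.8, -0.1, 0, 0, 0, -0.2, 30], [1.7, -0.2, 0, 0, 0, -0.4, 30], [2.6, -0.3, 0, 0, 0, -0.6, 30], [3.5, -0.4, 0, 0, 0, -0.8, 30], [4.4, -0.5, 0, 0, 0, -1.0, 30]]}}

```text
time_s: 18.77
position: [0.5424, 0.1006, 0.2651]
tool_rot: [[-0.203, 0.979, -0.002], [0.979, 0.203, 0.0], [0.001, -0.002, -1.0]]
ft_force: [0.0, -0.5, -3.7]
grip_width: 0.0428
```

```bash
python3 -c "
from h import *
go([.5126,.292,.265],15.4)
"
```

```text
t 18.77 pos [0.5424 0.1006 0.2651] ydir 11.73 F [ 0.02 -0.51 -3.72] w 42.8
shift [3.868 0.194 0.005] turn [-0.014 -0.006 -0.459] rows>= 3.1
```

>>> {"api": "send_rows", "payload": {"targets": [[0.9, 0.04, 0, 0, 0, -0.1, 30], [1.8, 0.08, 0, 0, 0, -0.2, 30], [2.7, 0.13, 0, 0, 0, -0.35, 30], [3.5, 0.18, 0, 0, 0, -0.46, 30], [3.86, 0.19, 0, 0, 0, -0.46, 30]]}}

```text
time_s: 19.4
position: [0.5126, 0.2916, 0.265]
tool_rot: [[-0.267, 0.964, -0.002], [0.964, 0.267, -0.0], [0.0, -0.002, -1.0]]
ft_force: [-1.3, -0.3, -5.0]
grip_width: 0.0427
```

```bash
python3 -c "
from h import *
go([.5126,.292,.162],15.4)
"
```

```text
t 19.4 pos [0.5126 0.2916 0.265 ] ydir 15.47 F [-1.32 -0.28 -4.98] w 42.7
shift [0.007 0.007 2.06 ] turn [-0.017 -0.002  0.008] rows>= 1.6
```

>>> {"api": "send_rows", "payload": {"targets": [[0, 0, 0.4, 0, 0, 0, 30], [0, 0, 1.0, 0, 0, 0, 30], [0, 0, 1.6, 0, 0, 0, 30], [0, 0, 1.9, 0, 0, 0, 30], [0, 0, 2.05, 0, 0, 0, 30]]}}

```text
time_s: 20.02
position: [0.5141, 0.2893, 0.1632]
tool_rot: [[-0.264, 0.965, -0.001], [0.965, 0.264, -0.0], [-0.0, -0.001, -1.0]]
ft_force: [0.4, -0.1, -4.2]
grip_width: 0.0428
```

>>> {"api": "send_rows", "payload": {"targets": [[0, 0, 0, 0, 0, 0, 30], [0, 0, 0, 0, 0, 0, 30], [0, 0, 0, 0, 0, 0, 30], [0, 0, 0, 0, 0, 0, 30]]}}

```text
time_s: 20.52
position: [0.5144, 0.2894, 0.1642]
tool_rot: [[-0.264, 0.965, 0.001], [0.965, 0.264, 0.0], [0.0, 0.001, -1.0]]
ft_force: [-0.7, 0.3, -4.7]
grip_width: 0.0426
```

```bash
python3 -c "
from h import *
np.set_printoptions(precision=4,suppress=True)
go([.5126,.292,.162],15.4)
snap('scene','s20.png');snap('top','t20.png');snap('wrist','w20.png')
P=deproj('scene',np.load('pics/s20.png.npz')['d'])
Q=P[(abs(P[:,0]-.5126)<.035)&(abs(P[:,1]-.292)<.035)&(P[:,2]>.05)&(P[:,2]<.16)];print(len(Q),np.percentile(Q,[1,99],axis=0))
Q=P[(abs(P[:,0]-.541)<.015)&(abs(P[:,1]-.137)<.045)&(P[:,2]>.03)&(P[:,2]<.2)];print('tag',len(Q),np.percentile(Q,[1,99],axis=0))
for l in['amber_bottle','green_bottle','vial_a','beaker','torch']:
  for r in vision.masks_of('scene',l)[:2]: print(l,round(r['p'],2),r['extent'])
go([.5126,.292,.162],15.4);print(status.observe()['qvel'])
a=cv2.imread('pics/s20.png')[80:260,270:450];cv2.imwrite('pics/s20c.png',cv2.resize(a,(600,600),interpolation=2))
"
```

```text
t 20.52 pos [0.5144 0.2894 0.1642] ydir 15.29 F [-0.75  0.33 -4.74] w 42.6
shift [ 0.059 -0.021  0.044] turn [ 0.005 -0.    -0.014] rows>= 0.1
292 [[0.4957 0.2647 0.1181]
 [0.5356 0.2956 0.1593]]
tag 428 [[0.5292 0.1069 0.0649]
 [0.5523 0.1675 0.1787]]
amber_bottle 0.95 [372.9, 305.0, 406.2, 358.1]
green_bottle 0.61 [377.2, 258.6, 403.4, 305.0]
vial_a 0.76 [308.8, 285.8, 324.8, 307.4]
vial_a 0.56 [307.9, 183.3, 315.1, 198.2]
beaker 0.87 [76.9, 295.1, 121.1, 355.0]
beaker 0.46 [308.9, 181.3, 314.5, 200.4]
torch 0.68 [435.8, 241.9, 465.6, 298.8]
t 20.93 pos [0.5143 0.2894 0.1638] ydir 15.29 F [-0.13  0.07 -5.58] w 42.9
shift [ 0.059 -0.018  0.036] turn [-0.     0.    -0.014] rows>= 0.1
[ 0.0116 -0.0175  0.0188  0.0213  0.0409 -0.002 ]
```

View pics/s20.png

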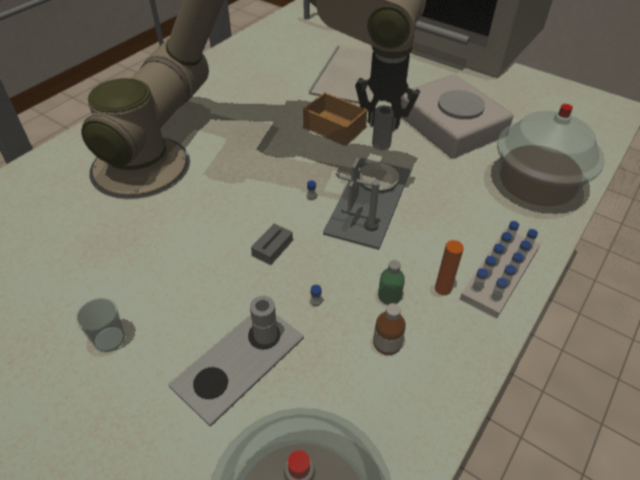

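View pics/s20c.png

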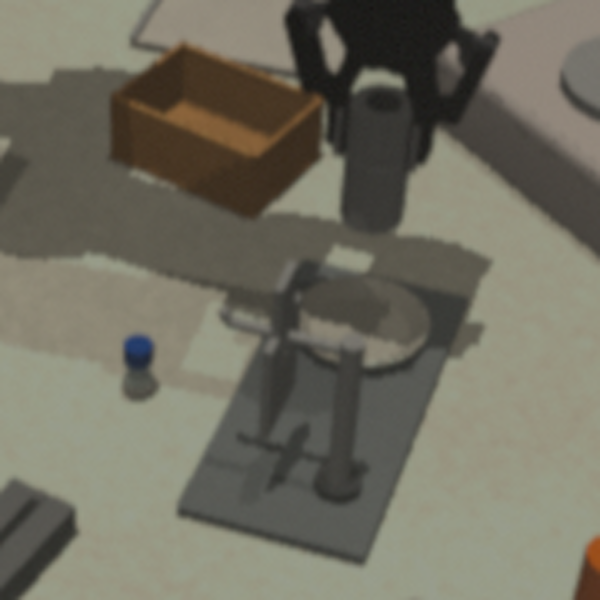

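View pics/t20.png

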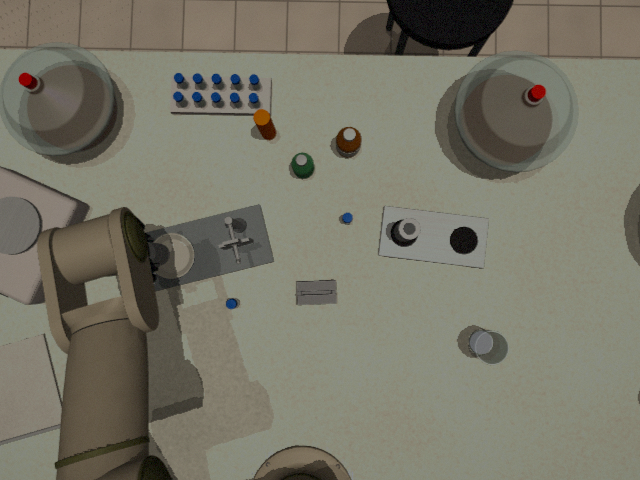

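View pics/w20.png

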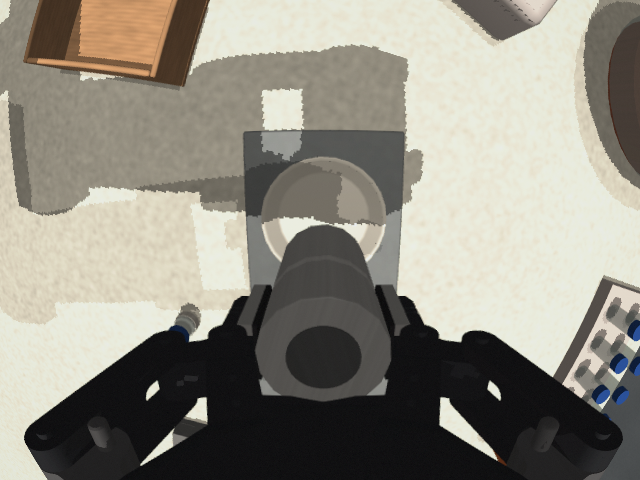

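Every bystander is where it started, vessel 1 stands on its pad and the tag hangs on the peg. One 2.5 mm centring nudge, then let it settle.

>>> {"api": "send_rows", "payload": {"targets": [[0.05, -0.02, 0.03, 0, 0, 0, 30], [0.05, -0.02, 0.03, 0, 0, 0, 30], [0.05, -0.02, 0.03, 0, 0, 0, 30], [0.05, -0.02, 0.03, 0, 0, 0, 30], [0.05, -0.02, 0.03, 0, 0, 0, 30]]}}

```text
time_s: 21.55
position: [0.5127, 0.2915, 0.1624]
tool_rot: [[-0.264, 0.965, 0.0], [0.965, 0.264, 0.0], [0.0, 0.0, -1.0]]
ft_force: [-0.1, -0.8, -3.9]
grip_width: 0.0428
```

```bash
python3 -c "
from h import *
go([.5126,.292,.162],15.4);print(np.round(status.observe()['qvel'],3))
env.close_job()
"
```

```text
t 21.55 pos [0.5127 0.2915 0.1624] ydir 15.29 F [-0.08 -0.79 -3.92] w 42.8
shift [0.01  0.001 0.007] turn [ 0.001 -0.    -0.014] rows>= 0.0
[-0.027  0.163  0.023 -0.03   0.058 -0.073]
the job is handed in; nothing more can be done
```

The job is done and handed in at about 21.6 s of the 72 s allowed:

- **Tag:** I hung it by its hole on the station's peg and let go. The last pictures show it still hanging there.
- **Vessels:** I lifted each about 5 cm. Vessel 1, on the stand's +y pad, read 2.5 N (about 258 g), and vessel 2 read 4.6 N (about 470 g).
- **Lighter vessel:** I put vessel 1 back upright on its pad.
- **Heavier vessel:** I'm still holding vessel 2 upright and still over the dish. It is within about 2 mm of centre, with its underside about 10 cm above the dish floor.

The last pictures and detections showed the bottles, vials, beaker and torch where they started, and no check failed. The highest push I read was about 8 N, when setting the tag on the peg. The force sensor's noise, about 0.5 N, was small against the 2 N difference between the vessels.

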